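Try the tool chest's lid, free its catch, hold it open

TASK

I need to reach into the grey steel tool chest, but its worn catch holds the lid on some days and not on others. First tug the lid up by its bar handle while the release stud is still home, to learn whether it is caught; if it is, slide the stud all the way along its slot to free it. Then raise the lid by the handle to about halfway to upright and finish while still holding it open there with the gripper (it falls shut if let go), without disturbing the tin, the bearing or the spanner.

Things in the scene. Friction and masses are not known exactly. Their poses are not given: they have to be found in the camera images.
- chest: Grey painted steel tool chest fixed to the bench, 200 mm deep (its x) by 340 mm wide (its y), box 110 mm high with an 8 mm lid on top. Origin: centre of its underside. Its front, with handle and stud, faces its own -x, towards the robot; its y points to the left seen from the robot. It stands turned up to 0.3 rad either way.
- lid (a joint): Lid angle in rad: 0 shut, grows as the front edge rises, stops at 1.25; halfway to upright is 0.785. About 0.7 kg; free, it takes 2 to 4 N of lift at the handle and falls shut when let go. Caught, it rises only 0.027 rad (7 mm at the handle), then stops hard: a tug of 8 to 12 N tells. Being caught cannot be seen; the stud's position does not tell.
- lid_grip (a point): Middle of the lid's handle: a round steel bar, 12 mm thick and 100 mm long, lying level along the chest's y, 50 mm out in front of the chest's front face (44 mm of free space behind the bar) and right of the chest's middle (chest x -150, y -50, height 114.5 mm with the lid shut). It can be gripped from straight above, and turns between the fingers as the lid rises.
- lid_hinge (a point): Point on the hinge line, which runs along the chest's y at the rear top edge (chest x +100, y 0, height 110.5 mm); the handle bar is 250 mm from this line. Fingers closing on the bar may press it down by 5 to 10 N: judge a tug only once the bar has risen 3 mm or more.
- release (a joint): Travel of the release stud along its slot in m, towards the chest's +y (left seen from the robot): starts home at 0 to 0.002, ends at a stop at 0.025. It stays where it is left (friction 3 N, up to 6 N when it draws the tongue inside). From 0.015 on, the catch is clear, and it stays clear.
- release_grip (a point): Grip point of the release stud: an upright round steel post, 14 mm thick, 35 mm out in front of the chest's front face and left of its middle (chest x -135, y +60 at home, height 120 mm). The post runs from 80 to 135 mm height, carried by a 10 mm rod from the front face at 85 mm height; pinch it from above or push it sideways.
- tin: Bystander: paint tin, 90 mm across, 110 mm high, standing left of the chest. Origin: centre of its underside.
- bearing: Bystander: steel bearing ring, 72 mm across, 20 mm high, lying right of the chest. Origin: centre of its underside.
- spanner: Bystander: open spanner, 170 mm long, lying flat on the bench in front of the chest, towards the robot. Origin: under the middle of its length.

How it is judged:
By the outcome, as a careful person would: the job done as asked, in the order asked, and still so for the second after the job is handed in, while the arm keeps its last pose, push and grip.
It also fails if it takes over 61 s, if anything falls off the work surface, if the arm or the gripper's body presses on something with over 40 N, if the wrist force passes 120 N, or if a joint passes its speed limit or range.

ROBOT

A 7-joint arm with a two-finger parallel gripper is mounted at the origin on the work surface. World frame = base frame: x ahead of the robot, y to its left, z up, the work surface at z = 0. Lengths are in m, angles in rad, forces in N, time in s.
With the tool pointing down it reaches from about 0.425 to 0.8 m from the base axis. Payload 8.3 kg.
Tool frame: the origin (TCP) lies on the centre line of the jaws, within the pads' length; the fingertips stand 11 mm ahead of it and the grasp point (between the pads) lies 8 mm behind it; z points along the fingers, y is the direction in which the jaws open and shut (so a half turn about z gives the same grasp; the last joint's range is limited). The gripper opens to 85 mm and grips with 20 to 120 N. Pads are 22 mm wide; open, the fingers measure 114 mm over their backs; the gripper's body (76 mm by 85 mm) begins 54 mm behind the grasp point. The pads swing forward as they close: fully open they stand 13 mm farther back than shut.
Start: joints at [1.145, 0.383, 0.016, 1.37, -0.006, 1.388, -0.046], TCP at [0.222, -0.584, 0.242] pointing down, gripper open.
Joint ranges: [-2.95, 2.95], [-0.25, 2.06], [-1.52, 1.56], [0.18, 2.33], [-1.44, 4.58], [0.02, 2.06], [-3.01, 3.01]. Speed limits (rad/s): [2.39, 2.39, 3.01, 3.01, 3.14, 3.14, 3.14].

INTERFACE

Orientations are given as a unit quaternion [w, x, y, z].
In Python, from station import bot gives the robot as it stands.
- The arm moves only by the tool play_rows, never from a script. Its argument "increments" is a list that holds one entry, the list of rows, each a list of 5 numbers: the finger opening in mm, from 0 to 85.4, then the shift along the tool's x, y, z in units of 30 mm (1.0 is 30 mm), then the turn about the tool's z in units of 5 degrees (1.0 is 5 degrees). In form: [[[jaw, x, y, z, yaw], ...]]. A call has 1 to 8 rows; each row shifts and turns the commanded pose from where the row before left it, along the tool's axes as they then stand; what a row does not reach is not made up. A row lasts 1/10 s, in which the tool goes at most 50 mm and 8.59 degrees, less where a joint would pass 70% of its speed; a pose out of reach is approached as far as the arm can. A call is refused whole if a number of a shift passes 1 or a number of a turn 1, either way. A call with a gripper value outside its range is refused whole. The fingers move at their own pace and stop on an object; "squeeze" is the grip in N (left out, the last holds). Time passes only in rows, so rows that do not move let the fingers close. It gives the time, the measured TCP pose, the force and the opening at its end, in the units of the state.
- bot.state(): the state, without advancing time (a new reading comes with each control period).
- bot.capture(name): name is "side" or "top" or "wrist"; returns a dict with "image" (420x560x3 uint8, red, green, blue), "mtx" (3x3 intrinsics, pixels), "rvec" (rotation vector, rad) and "tvec" (3), from world to camera coordinates, as OpenCV has them. Camera axes: x right, y down, z forward; pixel columns grow to the right and rows downward; lengths in m; the calibration is good to about 2 mm. A picture is of the moment at which its call begins. There is no depth.
- bot.hand_in(): hands the job in, once; it reports no verdict.
The state is a dict: "clock": time; "joints": joint angles; "joint_vel": joint speeds; "tau": joint torques, N m; "position": TCP position; "orientation": TCP orientation; "contact_force": force on the tool from outside, world axes, zero at the start; "moment": the same for the moment, N m; "finger_gap": finger opening in m.
Only numpy, scipy, OpenCV 4.12 (cv2) and the standard library are available. Lean on these libraries where they do the work, as an engineer would, in place of code of your own. Each camera call takes 0.05 s, during which the arm holds its last target. There are 200 camera calls.

## Working session

There is one attempt and no reset: what is moved stays moved. The work goes in short steps, Python scripts to look and compute and a tool call to move; the robot and the scene stay as the last step left them, time stands still between calls to the robot, and variables do not carry over. Pictures are saved under pics/ and viewed, about 8 in all and at most 12, crops included, and the job is handed in when it is done.

Besides the shell and the picture viewer there is one more tool, called by a JSON object that holds its "name" and its "arguments", one argument or row to a line. play_rows: Moves the arm, as the interface text tells. Its arguments: {"type":"object","properties":{"increments":{"type":"array"},"squeeze":{"type":"number"}},"required":["increments"]}

```bash
mkdir -p pics; cat > h.py <<'E'
import numpy as np, cv2
from station import bot
def snap(cam,name):
    c=bot.capture(cam); cv2.imwrite(f'pics/{name}.png',c['image'][:,:,::-1]); np.savez(f'pics/{name}.npz',**{k:np.array(c[k]) for k in('mtx','rvec','tvec')}); return c
def ray(name,u,v):
    d=np.load(f'pics/{name}.npz'); R=cv2.Rodrigues(d['rvec'])[0]; o=-R.T@d['tvec'].ravel()
    return o,R.T@np.linalg.inv(d['mtx'])@[u,v,1]
def at(name,u,v,z):
    o,r=ray(name,u,v); return o+r*(z-o[2])/r[2]
def px(name,P):
    d=np.load(f'pics/{name}.npz'); return cv2.projectPoints(np.array(P,float).reshape(-1,3),d['rvec'],d['tvec'],d['mtx'],None)[0].reshape(-1,2)
E
python3 - <<'E'
from h import *
np.set_printoptions(precision=4,suppress=True)
for c in('top','side'): snap(c,c+'1')
s=bot.state(); print({k:np.round(s[k],4) for k in s})
E
```

```text
{'clock': np.float64(0.1), 'joints': array([ 1.1451,  0.3842,  0.0164,  1.371 , -0.0063,  1.3882, -0.0465]), 'joint_vel': array([ 0.0022, -0.0013, -0.0002, -0.0017,  0.0013,  0.0004, -0.0007]), 'tau': array([  0.004 , -62.9127,   0.8481, -37.2756,   0.0168,   0.0105,
         0.    ]), 'position': array([ 0.2216, -0.5839,  0.2414]), 'orientation': array([-0.0009,  0.9836,  0.1804, -0.0002]), 'contact_force': array([ 0.6969, -0.7889, -0.4127]), 'moment': array([-0.0138,  0.026 , -0.0217]), 'finger_gap': np.float64(0.0854)}
```

View pics/top1.png

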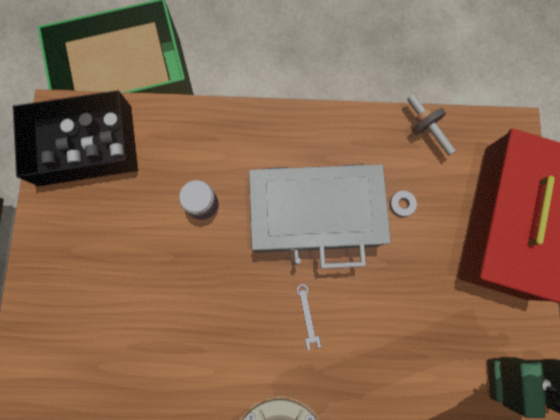

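View pics/side1.png

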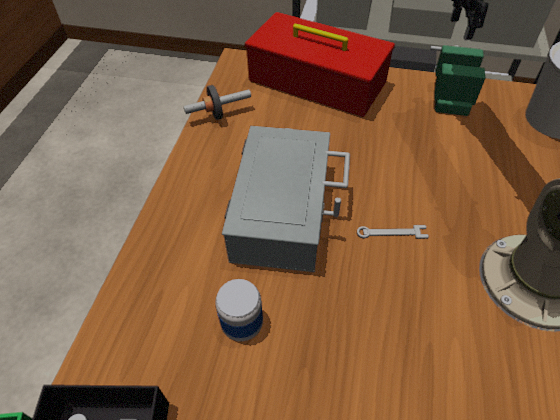

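Top: the lid's corners are at about (249,170), (384,166), (388,245) and (252,250). The bar runs (321,266)–(365,265) and the stud top is near (297,261). Side: the bar's outer edge runs (347,153)–(347,186) and the stud top is at (337,200). I'll fit the chest pose to these.

```bash
cat >> h.py <<'E'
def ch(p,P):
    P=np.array(P,float).reshape(-1,3); c,s=np.cos(p[2]),np.sin(p[2])
    return np.c_[p[0]+c*P[:,0]-s*P[:,1],p[1]+s*P[:,0]+c*P[:,1],P[:,2]]
E
python3 - <<'E'
from h import *
from scipy.optimize import least_squares
np.set_printoptions(precision=4,suppress=True)
pts=[(249,170),(384,166),(388,245),(252,250)]
for q in pts: print(at('top1',*q,.118))
L=[(.1,.17,.118),(.1,-.17,.118),(-.1,-.17,.118),(-.1,.17,.118),(-.15,-.05,.1145),(-.135,.06,.135)]
obs=np.array(pts+[(343,265.5),(297,261)],float)
S=[(.1,-.17,.118),(-.1,-.17,.118),(-.1,.17,.118),(.1,.17,.118),(-.135,.06,.135),(-.15,-.05,.1145)]
so=np.array([(247,129),(330,131),(318,242),(231,236),(337,200),(347,169)],float)
f=lambda p:np.r_[(px('top1',ch(p,L))-obs).ravel(),(px('side1',ch(p,S))-so).ravel()]
r=least_squares(f,[.65,0,0],loss='soft_l1'); p=r.x; print(p); print(f(p).reshape(-1,2))
print('bar',ch(p,(-.15,-.05,.1145)),'stud',ch(p,(-.135,.06,.12)))
for n,q,z in(('tin',(197,192),.11),('bearing',(404,203),.02),('sp a',(302,289),.005),('sp b',(313,346),.005)): print(n,at('top1',*q,z))
img=cv2.imread('pics/top1.png')
for q in px('top1',ch(p,L)): cv2.circle(img,tuple(int(round(x)) for x in q),2,(0,0,255),-1)
cv2.imwrite('pics/fit.png',cv2.resize(img[140:360,160:440],None,fx=2.8,fy=2.7))
from scipy.spatial.transform import Rotation as R
o=bot.state()['orientation']; print(R.from_quat(np.r_[o[1:],o[0]]).as_matrix())
E
```

```text
[0.6881 0.0992 0.118 ]
[ 0.7109 -0.2478  0.118 ]
[ 0.507  -0.2536  0.118 ]
[0.4844 0.0828 0.118 ]
[ 0.5995 -0.0782  0.0806]
[[-0.0969  0.9777]
 [-3.1997 -0.8581]
 [ 0.7761 -2.5974]
 [-0.1309 -0.7384]
 [-0.8285 -0.2722]
 [ 0.729  -0.1558]
 [ 4.8193 -2.6912]
 [-0.0694  1.7229]
 [ 0.7679  0.9365]
 [-6.6991 -2.8269]
 [ 2.3438 -1.0219]
 [ 0.5424  0.7659]]
bar [[ 0.454  -0.1401  0.1145]] stud [[ 0.4601 -0.0293  0.12  ]]
tin [0.6279 0.2291 0.11  ]
bearing [ 0.6364 -0.3286  0.02  ]
sp a [ 0.3937 -0.05    0.005 ]
sp b [ 0.2479 -0.0816  0.005 ]
[[ 0.9349  0.3549 -0.0007]
 [ 0.3549 -0.9349  0.0016]
 [-0.0001 -0.0018 -1.    ]]
```

View pics/fit.png

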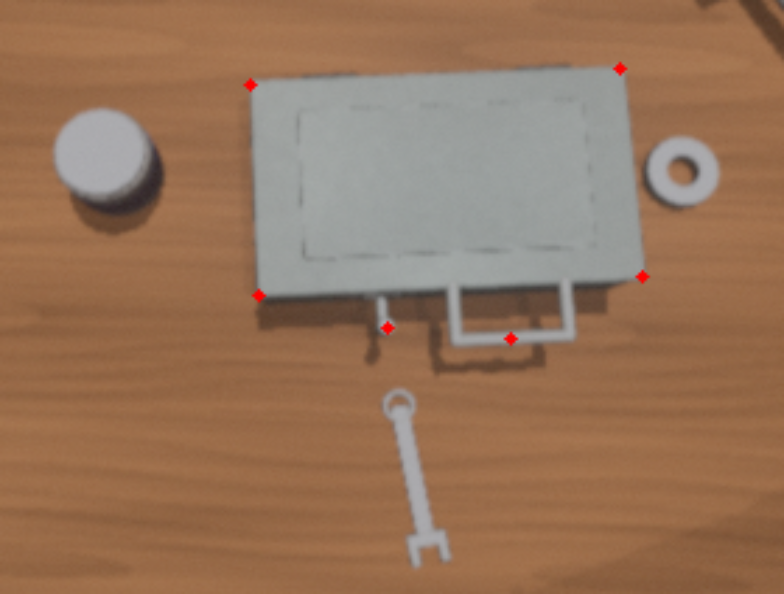

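Fit: chest at (0.5995, -0.0782), yaw 0.081, bar at about (0.454, -0.140). The dots sit on the lid corners, bar and stud. I'll start by moving above the bar.

{"name": "play_rows", "arguments": {
  "increments": [
    [[40,0.9,-0.8,0,0],[40,0.9,-0.8,0,0],[40,0.9,-0.8,0,0],[40,0.9,-0.8,0,0],[40,0.9,-0.8,0,0],[40,0.9,-0.8,0,0],[40,0.9,-0.8,0,0],[40,0.9,-0.8,0,0]]
  ],
  "squeeze": 40
}}

```text
clock: 0.9
position: [0.3559, -0.3266, 0.242]
orientation: [-0.0, 0.984, 0.18, -0.0]
contact_force: [0.2, -0.0, -0.2]
finger_gap: 0.0399
```

{"name": "play_rows", "arguments": {
  "increments": [
    [[40,0.9,-0.8,0,0],[40,0.9,-0.8,0,0],[40,0.9,-0.8,0,0],[40,0.9,-0.8,0,0],[40,0,0,0,-1],[40,0,0,0,-1],[40,0,0,0,-1],[40,0,0,0,-1]]
  ]
}}

```text
clock: 1.7
position: [0.4223, -0.1998, 0.2419]
orientation: [-0.0, 0.937, 0.35, -0.0]
contact_force: [0.0, -0.4, -0.4]
finger_gap: 0.0405
```

{"name": "play_rows", "arguments": {
  "increments": [
    [[40,0,0,0,-1],[40,0,0,0,-1],[40,0,0,0,-1],[40,0,0,0,-1],[40,0,0,0,-1],[40,0,0,0,-1],[40,0,0,0,-1],[40,0,0,0,-1]]
  ]
}}

```text
clock: 2.5
position: [0.4222, -0.1999, 0.2419]
orientation: [-0.0, 0.76, 0.649, -0.0]
contact_force: [-0.9, 0.6, 0.6]
finger_gap: 0.0402
```

{"name": "play_rows", "arguments": {
  "increments": [
    [[40,0,0,0,-1],[40,0,0,0,-1],[40,0,0,0,-0.8],[40,0,0,0,0],[40,0,0,0,0]]
  ]
}}

```text
clock: 3.0
position: [0.4224, -0.2, 0.2421]
orientation: [-0.0, 0.678, 0.735, -0.0]
contact_force: [-0.7, 0.6, -0.6]
finger_gap: 0.0399
```

```bash
cat >> h.py <<'E'
from scipy.spatial.transform import Rotation as Ro
np.set_printoptions(precision=4,suppress=True)
def to(P,yaw,show=True):
    s=bot.state(); o=s['orientation']; M=Ro.from_quat(np.r_[o[1:],o[0]]).as_matrix()
    print('t',s['clock'],'pos',s['position'],'F',s['contact_force'],'gap',s['finger_gap'])
    a=np.degrees(np.arctan2(M[1,1],M[0,1])); print('tooly deg',a,'z',M[:,2],'yaw units',-(np.degrees(yaw)-a)/5)
    print('shift units',M.T@(np.array(P)-s['position'])/.03)
E
python3 - <<'E'
from h import *
to([.454,-.1401,.1065],.081)
snap('wrist','w1')
E
```

```text
t 3.0 pos [ 0.4224 -0.2     0.2421] F [-0.663   0.6211 -0.5814] gap 0.03992571014557163
tooly deg 4.662862675040775 z [-0.0004  0.0003 -1.    ] yaw units 0.004380906896221326
shift units [1.9036 1.2155 4.5199]
```

View pics/w1.png

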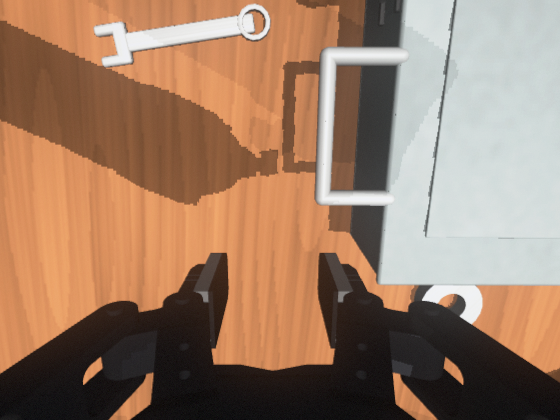

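Wrist view: the bar's centre line runs from (327,55) to (323,199), and the lid's front-right corner is at (379,283). Jaws are parallel to the chest's x to within a small angle.

```bash
python3 - <<'E'
from h import *
a=at('w1',327,55,.1145);b=at('w1',323,199,.1145); d=a-b
print(a,b,(a+b)/2,np.linalg.norm(d),'yaw',np.arctan2(-d[0],d[1]))
e=at('w1',379,283,.118);g=at('w1',404,62,.118);print(e,g,'yaw',np.arctan2(-(g-e)[0],(g-e)[1]))
to(np.r_[((a+b)/2)[:2],.1065],.081)
E
```

```text
[ 0.4499 -0.0905  0.1145] [ 0.4594 -0.1918  0.1145] [ 0.4547 -0.1412  0.1145] 0.10167010115691842 yaw 0.09387753542699533
[ 0.5124 -0.2566  0.118 ] [ 0.5022 -0.0912  0.118 ] yaw 0.06133755957162937
t 3.05 pos [ 0.4224 -0.2     0.2421] F [-0.7965  0.0179  0.0553] gap 0.040353059589888475
tooly deg 4.673355396881231 z [-0.0003  0.0003 -1.    ] yaw units 0.00647945126431253
shift units [1.8657 1.2333 4.5213]
```

{"name": "play_rows", "arguments": {
  "increments": [
    [[40,0.93,0.62,0.5,0],[40,0.94,0.61,0.5,0],[40,0,0,0.8,0],[40,0,0,0.8,0],[40,0,0,0.7,0],[40,0,0,0.6,0],[40,0,0,0.6,0],[40,0,0,0,0]]
  ]
}}

```text
clock: 3.85
position: [0.4529, -0.1406, 0.1051]
orientation: [-0.002, 0.677, 0.736, -0.001]
contact_force: [-0.2, -0.0, -0.4]
finger_gap: 0.0401
```

{"name": "play_rows", "arguments": {
  "increments": [
    [[12,0,0,0,0],[8,0,0,0,0],[8,0,0,0,0],[8,0,0,0,0],[8,0,0,0,0],[8,0,0,0,0]]
  ],
  "squeeze": 40
}}

```text
clock: 4.45
position: [0.4556, -0.1412, 0.1084]
orientation: [0.001, 0.677, 0.736, 0.001]
contact_force: [0.7, 0.9, 6.1]
finger_gap: 0.0105
```

```bash
python3 - <<'E'
from h import *
to([.4547,-.1412,.1065],.081); snap('side','s2')
i=cv2.imread('pics/s2.png'); cv2.imwrite('pics/s2c.png',cv2.resize(i[90:290,220:460],None,fx=3,fy=3))
E
```

```text
t 4.45 pos [ 0.4556 -0.1412  0.1084] F [0.6837 0.8626 6.0621] gap 0.010500131643993372
tooly deg 4.787250351969917 z [ 0.0023 -0.0007 -1.    ] yaw units 0.029258442282049834
shift units [ 0.0022 -0.0306  0.0642]
```

View pics/s2c.png

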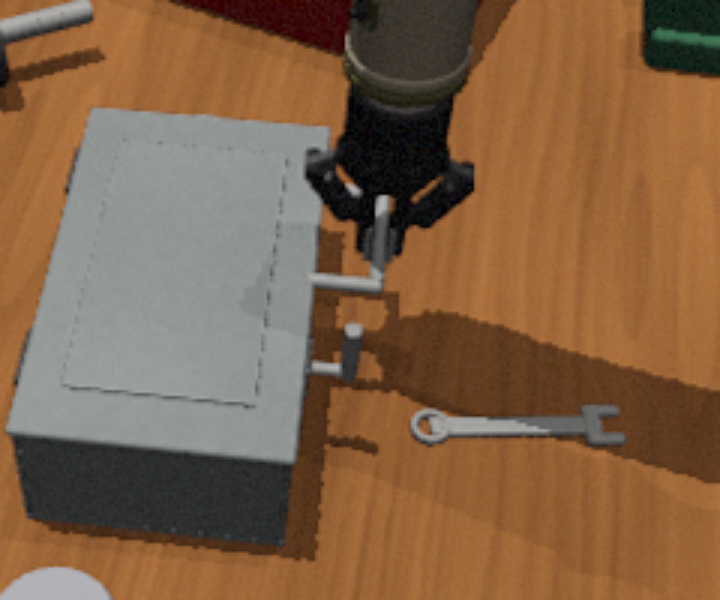

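The gripper is on the bar (gap 10.5 mm) and pressing it down by 6 N. Next is a gentle tug in small steps.

{"name": "play_rows", "arguments": {
  "increments": [
    [[8,0,0,-0.05,0],[8,0,0,-0.05,0],[8,0,0,-0.05,0],[8,0,0,-0.05,0],[8,0,0,0,0],[8,0,0,0,0]]
  ]
}}

```text
clock: 5.1
position: [0.4557, -0.1411, 0.1136]
orientation: [0.001, 0.677, 0.736, 0.001]
contact_force: [6.6, -1.4, -3.6]
finger_gap: 0.0106
```

{"name": "play_rows", "arguments": {
  "increments": [
    [[8,0,0,-0.05,0],[8,0,0,-0.05,0],[8,0,0,0,0],[8,0,0,0,0]]
  ]
}}

```text
clock: 5.5
position: [0.4558, -0.1411, 0.1166]
orientation: [0.001, 0.677, 0.736, 0.001]
contact_force: [7.9, -1.9, -3.4]
finger_gap: 0.0105
```

{"name": "play_rows", "arguments": {
  "increments": [
    [[8,0,0,-0.05,0],[8,0,0,-0.05,0],[8,0,0,0,0],[8,0,0,0,0]]
  ]
}}

```text
clock: 5.9
position: [0.4559, -0.1412, 0.1196]
orientation: [0.001, 0.677, 0.736, 0.001]
contact_force: [7.6, -0.3, -3.9]
finger_gap: 0.0102
```

{"name": "play_rows", "arguments": {
  "increments": [
    [[8,0,0,-0.1,0],[8,0,0,-0.1,0],[8,0,0,-0.1,0],[8,0,0,0,0],[8,0,0,0,0]]
  ]
}}

```text
clock: 6.4
position: [0.4567, -0.1411, 0.129]
orientation: [0.002, 0.677, 0.736, 0.001]
contact_force: [11.0, -0.2, -5.0]
finger_gap: 0.0107
```

```bash
python3 - <<'E'
from h import *
to([.4547,-.1412,.1065],.081); snap('side','s3')
i=cv2.imread('pics/s3.png'); cv2.imwrite('pics/s3c.png',cv2.resize(i[90:290,220:460],None,fx=3,fy=3))
E
```

```text
t 6.4 pos [ 0.4567 -0.1411  0.129 ] F [11.04   -0.1957 -4.9505] gap 0.010659809631524369
tooly deg 4.80980968020583 z [ 0.0045 -0.0003 -1.    ] yaw units 0.03377030792923232
shift units [ 0.0025 -0.0685  0.7481]
```

View pics/s3c.png

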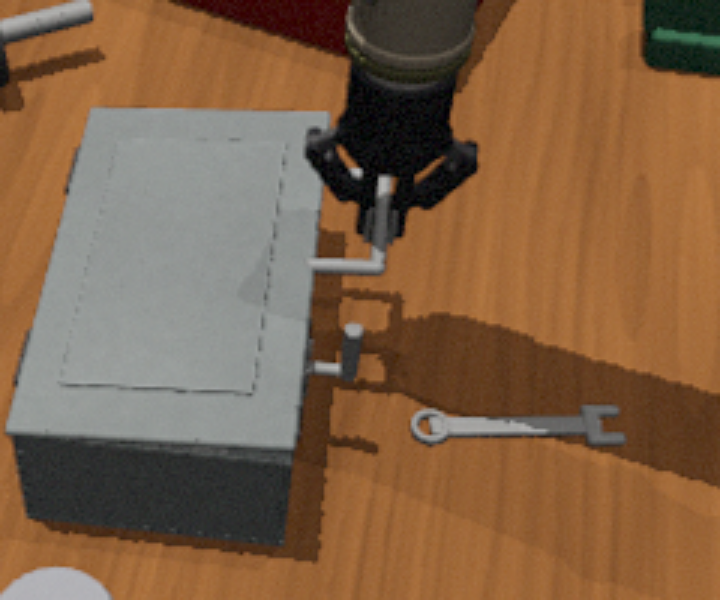

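The lid has clearly come up: the bar end moved from row 285 to 268, about 20 mm, well past 7 mm. Lift force was only 3–5 N, so the catch isn't holding and the stud stays home. Now raising along the arc, checking at mid-way.

{"name": "play_rows", "arguments": {
  "increments": [
    [[8,0,0.08,-0.36,0],[8,0,0.06,-0.36,0],[8,0,0.08,-0.36,0],[8,0,0.09,-0.35,0],[8,0,0.11,-0.35,0],[8,0,0.12,-0.34,0],[8,0,0.14,-0.34,0],[8,0,0,0,0]]
  ]
}}

```text
clock: 7.25
position: [0.4749, -0.1396, 0.2029]
orientation: [-0.0, 0.677, 0.736, -0.0]
contact_force: [0.4, -2.3, -3.7]
finger_gap: 0.0101
```

```bash
cat >> h.py <<'E'
def lid(p=(.5995,-.0782,.081)):
    s=bot.state(); o=s['orientation']; M=Ro.from_quat(np.r_[o[1:],o[0]]).as_matrix()
    g=s['position']-.008*M[:,2]; H=ch(p,(.1,0,.1105))[0]; u=np.array([np.cos(p[2]),np.sin(p[2]),0])
    dx,dz=(H-g)@u,g[2]-H[2]; print('r',np.hypot(dx,dz),'th',np.arctan2(dz,dx)-.016)
E
python3 -c "
from h import *
to([.5,-.14,.2],.081); lid()"
```

```text
t 7.25 pos [ 0.4749 -0.1396  0.2029] F [ 0.4351 -2.3336 -3.7054] gap 0.010109676060319827
tooly deg 4.7770075180593885 z [-0.0004 -0.0004 -1.    ] yaw units 0.027209875499944046
shift units [-0.0825  0.8313  0.0971]
r 0.2501567109849205 th 0.39708437443376154
```

{"name": "play_rows", "arguments": {
  "increments": [
    [[8,0,0.15,-0.33,0],[8,0,0.16,-0.32,0],[8,0,0.18,-0.31,0],[8,0,0.19,-0.3,0],[8,0,0.2,-0.3,0],[8,0,0.22,-0.29,0],[8,0,0.23,-0.28,0],[8,0,0.24,-0.27,0]]
  ]
}}

```text
clock: 8.05
position: [0.52, -0.1361, 0.2756]
orientation: [-0.001, 0.677, 0.736, -0.002]
contact_force: [-13.6, -1.9, 7.9]
finger_gap: 0.01
```

{"name": "play_rows", "arguments": {
  "increments": [
    [[8,0,0.25,-0.25,0],[8,0,0,0,0],[8,0,0,0,0],[8,0,0,0,0],[8,0,0,0,0]]
  ]
}}

```text
clock: 8.55
position: [0.5274, -0.1355, 0.2837]
orientation: [-0.001, 0.677, 0.736, -0.002]
contact_force: [-15.4, -1.8, 12.5]
finger_gap: 0.0108
```

```bash
python3 - <<'E'
from h import *
to([.53,-.14,.28],.081); lid(); snap('side','s4'); snap('top','t4'); lid()
print(px('s4',ch((.5995,-.0782,.081),[(.1-.25*np.cos(.801),y,.1105+.25*np.sin(.801)) for y in(-.1,0)])))
E
```

```text
t 8.55 pos [ 0.5274 -0.1355  0.2837] F [-15.4201  -1.8004  12.4921] gap 0.010792919655369949
tooly deg 4.7045265162754655 z [-0.0033 -0.0015 -1.    ] yaw units 0.012713675143159442
shift units [-0.1549  0.0749  0.1223]
r 0.2529237340068273 th 0.7824991197406268
r 0.2529227773314022 th 0.782553122922794
[[321.347   93.0823]
 [317.4208 123.9   ]]
```

View pics/s4.png

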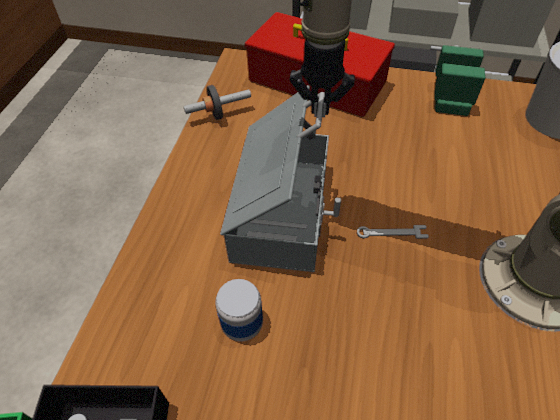

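View pics/t4.png

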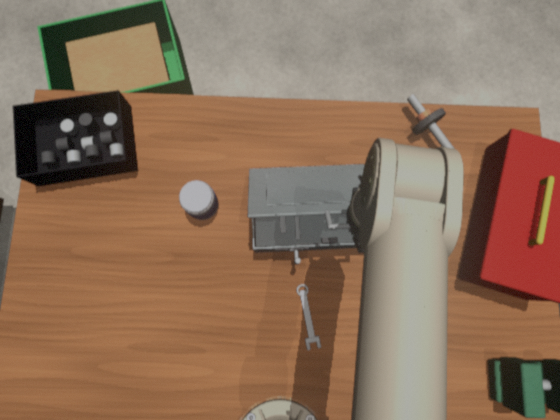

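The lid is at th ≈ 0.78 with the bar held. The tin and spanner haven't moved from their pixels; the bearing is hidden by the arm. There is about 19 N of radial strain, which I'll relieve before taking a last look.

{"name": "play_rows", "arguments": {
  "increments": [
    [[8,0,-0.04,-0.04,0],[8,0,-0.04,-0.04,0],[8,0,0,0,0],[8,0,0,0,0],[8,0,0,0,0],[8,0,0,0,0]]
  ]
}}

```text
clock: 9.25
position: [0.5272, -0.1355, 0.2839]
orientation: [0.0, 0.677, 0.736, -0.0]
contact_force: [3.1, -4.9, -6.9]
finger_gap: 0.0103
```

```bash
python3 - <<'E'
from h import *
to([.53,-.14,.28],.081); lid(); snap('wrist','w5')
print('bearing px',px('w5',[(.6364,-.3286,.02)]))
E
```

```text
t 9.25 pos [ 0.5272 -0.1355  0.2839] F [ 3.0709 -4.9365 -6.8721] gap 0.010333598020263577
tooly deg 4.758503187284612 z [ 0.0002 -0.0002 -1.    ] yaw units 0.02350900934498874
shift units [-0.1574  0.0793  0.13  ]
r 0.2532099562602817 th 0.7826284078421502
bearing px [[344.3511 328.4417]]
```

View pics/w5.png

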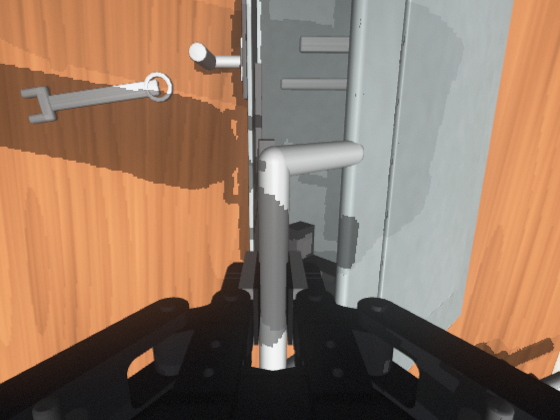

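The bar is held squarely between the pads, the chest is open below, and the strain is down to about 9 N. Handing in.

```bash
python3 -c "
from station import bot
print(bot.hand_in())"
```

```text
the job is handed in; nothing more can be done
None
```

The lid is open to about halfway (0.78 rad against the 0.785 asked), and I handed the job in at 9.25 s with the gripper still holding it by the bar.

- **Tug:** I lifted the bar about 20 mm with the stud untouched. It needed only 3.5 to 5 N and there was no hard stop at 7 mm. The side picture confirmed the lid itself had risen, so it was not caught and I left the stud home.
- **Raise:** I then followed the handle's arc up to the halfway position.

**Last checks**
- **Angle:** it comes from the gripper's position and the chest pose I fitted from the images, so I'd trust it to about 0.015 rad.
- **Disagreement:** at the final position the bar worked out 253 mm from the hinge instead of 250 mm. I put this down to calibration or a slight offset of the bar in the grip.
- **Force:** radial strain of about 20 N had built up during the raise. I eased it, leaving about 9 N in all on the tool.
- **Bystanders:** the tin and spanner were unmoved in the pictures. The arm hid the bearing in the last views, so I couldn't check it, but the arm never came down near it.

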